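# Rake loose gauge pins into the grooves of a sprung tray

## Robot

A 6-joint arm with a two-finger parallel gripper is mounted at the origin on the work surface. World frame = base frame: x ahead of the robot, y to its left, z up, the work surface at z = 0. Lengths are in m, angles in rad, forces in N, time in s.
With the tool pointing down it reaches from about 0.375 to 0.9 m from the base axis. Payload 3.1 kg.
Tool frame: the origin (TCP) lies between the finger pads; the fingertips stand robot.tip_extent ahead of it and the grasp point (between the pads) lies 3 mm ahead of it (robot.tip_extent is the distance from the TCP to the fingertips, in m); z points along the fingers, x is the direction in which the jaws open and shut, and the axes are right-handed (so a half turn about z gives the same grasp; the last joint's range is limited). The gripper opens to 87 mm and grips with 3 to 60 N. Pads are 19 mm wide; open, the fingers measure 117 mm over their backs; the gripper's body (75 mm by 190 mm) begins 51 mm behind the grasp point.
Start: joints at [-1.347, 0.527, 1.433, -0, 1.181, -0.178], TCP at [0.244, -0.575, 0.245] pointing down, gripper open.
Joint ranges: [-3.08, 3.08], [-0.75, 2.2], [0.22, 2.44], [-1.43, 4.57], [0, 2.65], [-2.85, 2.85]. Speed limits (rad/s): [2.79, 2.79, 3.14, 3.14, 3.14, 3.14].

## Interface

Orientations are given as a unit quaternion [x, y, z, w].
In Python, from rig import robot, cams gives the robot as it stands.
- The arm moves only by the tool carry_out, never from a script. Its argument "steps" is a list of rows, each a list of 3 entries, a list of its own where there are three numbers: the shift along the world's x, y, z in cm, then the turn about the world's z in degrees, then the closure, from 0 (fully open) to 1 (shut). In form: [[[dx, dy, dz], spin, fingers], ...]. A call has 1 to 10 rows; each row shifts and turns the pose as measured when the row begins; what a row does not reach is not made up. A row lasts 1/10 s, in which the tool goes at most 50 mm and 8.59 degrees, less where a joint would pass 70% of its speed; a pose out of reach is approached as far as the arm can. A call with a gripper value outside its range is refused whole. The fingers move at their own pace and stop on an object; "squeeze" is the grip in N (left out, the last holds). Time passes only in rows, so rows that do not move let the fingers close. It gives the time, the measured TCP pose, the force and the opening at its end, in the units of the state.
- robot.get_obs(): the state, without advancing time (a new reading comes with each control period).
- cams.camera(name): name is "scene" or "top" or "wrist"; returns a dict with "pixels" (420x560x3 uint8, red, green, blue), "fx", "fy", "cx", "cy" (pixels), "eye" and "rotation" of the camera in the world. Camera axes: x right, y up, looking along -z (the intrinsics and any distortion apply to the point x, -y, -z); pixel columns grow to the right and rows downward; lengths in m; the calibration is good to about 2 mm. A picture is of the moment at which its call begins. There is no depth.
- robot.hand_in(): hands the job in, once; it reports no verdict.
The state is a dict: "time": time; "q": joint angles; "joint_velocities": joint speeds; "joint_torque": joint torques, N m; "position": TCP position; "tool_rot": TCP orientation; "ft_force": force on the tool from outside, world axes, zero at the start; "moment": the same for the moment, N m; "grip_width": finger opening in m.
Only numpy, scipy, OpenCV 4.12 (cv2) and the standard library are available. Lean on these libraries where they do the work, as an engineer would, in place of code of your own. Each camera call takes 0.05 s, during which the arm holds its last target. There are 200 camera calls.

## Task

Pick up the rake by its wooden handle and comb the loose steel gauge pins into the tray's grooves: set the rake's skids on the plain strip at the tray's near end, then draw it over the grooves to the far end keeping it in light contact with the sprung plate (feel for it, and never press hard), until each of the three pins lies down in a groove of its own. Touch the pins only with the rake, leave the other things on the bench where they are, and finally stand the rake upright on its rubber mat and let go.

Things in the scene. Friction and masses are not known exactly. Their poses are not given: they have to be found in the camera images.
- tray: Fixed wooden frame, 250 (x) x 176 (y) mm, walls 32 mm high, holding a sprung grooved dark steel plate. Origin: centre of its underside on the bench. x = raking direction, from the near end (robot side) to the far end; y along the grooves; z up. Ridges, strips and lands of the plate are all at one level, 46 mm above this origin when the plate is fully up.
- plate_feel (a point): Frame point over the tray's middle, 46 mm up, where the plate's ridges would be if fully up. The plate, 224 (x) x 140 (y) mm, really hangs 0 to 11 mm lower, differently each time, and this is not measured. It moves only up and down, sinks 1 mm per 3.3 N pressed and is heavy: touch down at under 10 mm/s. More than 10 N from the rake on it fails the job; under 1 N is no contact.
- grooves (a point): Same point, for the grooves: eight along tray y, at x = -63, -45, -27, -9, 9, 27, 45, 63 mm from here, each 12 mm wide, 90 mm long, 11 mm deep, between 6 mm ridges. Cheeks 8 mm high at |y| = 45 to 50 mm close the groove ends. Outside them, flat lands at |y| = 50 to 70 mm run the plate's full length for the rake's skids (5 mm play beside each cheek).
- near_strip (a point): Middle of the plain flat strip at the near end, 90 mm before the tray's middle along tray x, at fully-up plate level. Strip: 72 to 108 mm from the middle, followed by a lip 4 mm thick and 8 mm high, 90 mm long between the cheeks. No pin lies over it at the start.
- far_strip (a point): Middle of the like plain strip at the far end, 90 mm beyond the tray's middle; raking ends here. Same lip.
- mat: Fixed black rubber mat, 80 (x) x 170 (y) mm, 4 mm thick, on which the rake stands at the start and at the end. Origin: centre of its underside. It lies left or right of the tray, opposite the wooden case.
- rake: Loose rake, 0.22 kg, upright on the mat, front and back alike. Origin: middle, at the level of its skids' undersides. x = raking direction, y along the 130 mm head, z up. Upright wooden handle, 16 mm (x) x 36 mm (y), 34 to 110 mm above the origin: grip it across x, about 80 mm up. Head bar 14 mm (x), 22 to 34 mm up.
- rake_foot (a point): Same point as the rake's origin, for its feet: two black felt-soled skids at y = +-60 mm, 36 mm long (x), 10 mm wide; between them seven steel tines, 6 (x) x 7 (y) mm, 12 mm apart from y = -36 to 36 mm, at x = 0, tips 2 mm above the skids' undersides.
- pin0: Loose steel gauge pin, 10 mm diameter, 70 mm long, 43 g, polished and slippery, lying askew across the ridges (0.4 to 0.9 rad off the groove direction), nearest the near end. Origin: its centre; its y axis is the pin's length.
- pin1: As pin0, the middle pin.
- pin2: As pin0, the pin nearest the far end. None of the three lies over the near or far plain strip.
- case: Bystander: closed wooden gauge case, 100 x 150 x 48 mm, 1.6 kg. Origin: centre of its underside. Not to be moved.
- parallel: Bystander: steel parallel bar, 28 x 120 x 22 mm, 0.57 kg, lying beside the tray. Origin: centre of its underside. Not to be moved.
- ring_gauge: Bystander: dark steel ring gauge, 68 mm outside diameter, 22 mm high, beside the tray. Origin: centre of its underside. Not to be moved.
Not all that is in view belongs to the job. What is shaped like the rake but yellow is not meant.

How it is judged:
By the outcome, as a careful person would: the job done as asked, in the order asked, and still so for the second after the job is handed in, with the robot touching nothing.
It also fails if it takes over 72 s, if anything falls off the work surface, if the arm or the gripper's body presses on something with over 40 N, if the wrist force passes 120 N, or if a joint passes its speed limit or range.

## Working session

There is one attempt and no reset: what is moved stays moved. The work goes in short steps, Python scripts to look and compute and a tool call to move; the robot and the scene stay as the last step left them, time stands still between calls to the robot, and variables do not carry over. Pictures are saved under pics/ and viewed, about 8 in all and at most 12, crops included, and the job is handed in when it is done.

Besides the shell and the picture viewer there is one more tool, called by a JSON object that holds its "method" and its "body". carry_out: Moves the arm, as the interface text tells. Its arguments: {"type":"object","properties":{"steps":{"type":"array"},"squeeze":{"type":"number"}},"required":["steps"]}

```bash
ls; mkdir -p pics; python3 - <<'E'
from rig import robot,cams
import cv2,pickle
o=robot.get_obs();print({k:(v if isinstance(v,float) else [round(float(x),4) for x in v]) for k,v in o.items()},robot.tip_extent)
D={}
for n in("top","scene"):
    d=cams.camera(n);D[n]=d;cv2.imwrite(f"pics/{n}0.png",d["pixels"][...,::-1]);print(n,{k:v for k,v in d.items() if k!="pixels"})
pickle.dump(D,open("c0.pkl","wb"))
E
```

```text
pics
{'time': 0.0, 'q': [-1.3475, 0.5285, 1.4339, 0.0, 1.1814, -0.1785], 'joint_velocities': [-0.0008, -0.0007, 0.0004, 0.0003, -0.0011, 0.0011], 'joint_torque': [-0.0005, -44.0039, -17.6592, 0.0632, 0.0579, -0.0002], 'position': [0.2443, -0.5745, 0.2436], 'tool_rot': [0.834, -0.5518, -0.0008, -0.0008], 'ft_force': [-0.3306, -0.4322, 0.5513], 'moment': [0.0308, -0.0245, 0.0262], 'grip_width': 0.08677030773123547} 0.022
top {'fx': 415.339006315328, 'fy': 415.339006315328, 'cx': 278.3423609083097, 'cy': 208.45059211199262, 'eye': array([ 0.48887732, -0.00842383,  0.83197014]), 'rotation': array([ 0.02583037, -0.01946327, -0.69931286,  0.71408368])}
scene {'fx': 417.5789769921419, 'fy': 417.5789769921419, 'cx': 275.51949166684267, 'cy': 209.0580888320658, 'eye': array([1.34321679, 0.08585759, 0.61124087]), 'rotation': array([0.31436449, 0.35218604, 0.64965494, 0.59589297])}
```

View pics/top0.png

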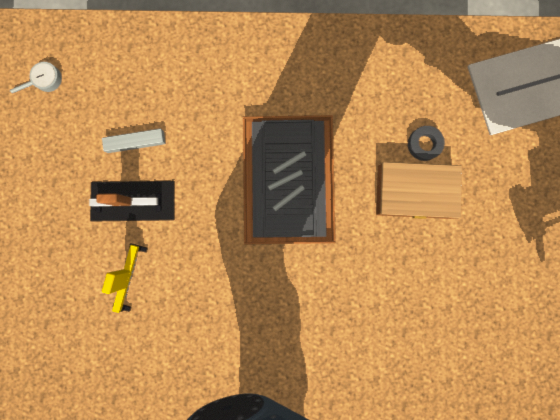

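View pics/scene0.png

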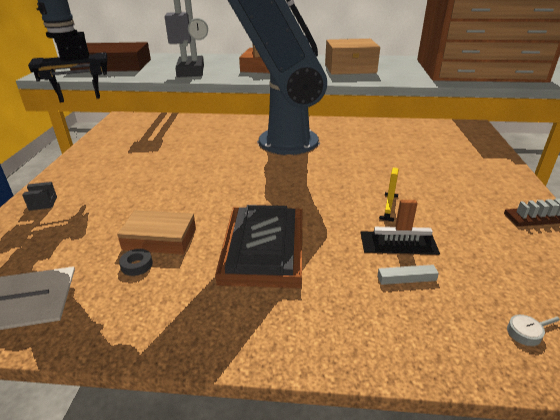

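The top view (up = +x, left = +y) shows the tray with corners near (245,117), (331,117), (334,242) and (246,242). The rake is on the black mat, with its handle near (113,199). The three pins are near (290,161), (285,180) and (289,197). Next I'll take enlarged crops to measure from.

```bash
cat > h.py <<'E'
import numpy as np
from scipy.spatial.transform import Rotation as R
def ray(d,u,v):
    p=np.array([(u-d["cx"])/d["fx"],-(v-d["cy"])/d["fy"],-1.0])
    return R.from_quat(d["rotation"]).apply(p)
def unproj(d,u,v,z):
    r=ray(d,u,v);e=np.array(d["eye"]);return e+r*(z-e[2])/r[2]
def proj(d,P):
    c=R.from_quat(d["rotation"]).inv().apply(np.atleast_2d(P)-d["eye"])
    return np.c_[d["cx"]+d["fx"]*c[:,0]/-c[:,2],d["cy"]-d["fy"]*c[:,1]/-c[:,2]]
E
python3 - <<'E'
import pickle,cv2,numpy as np
D=pickle.load(open("c0.pkl","rb"));im=D["top"]["pixels"][...,::-1]
a=im[110:250,235:345];b=im[170:240,80:190]
up=lambda x:cv2.resize(x,None,fx=4,fy=4,interpolation=cv2.INTER_CUBIC)
g=lambda x:(255*(x/255.)**.5).astype(np.uint8)
A=g(up(a));B=g(up(b));B=np.vstack([B,np.zeros((A.shape[0]-B.shape[0],B.shape[1],3),np.uint8)]);
# scene crop below rake crop
s=D["scene"]["pixels"][...,::-1][190:260,350:450]
S=g(cv2.resize(s,None,fx=3.9,fy=3.9,interpolation=cv2.INTER_CUBIC));B[285:285+S.shape[0],:S.shape[1]]=S[:275] if S.shape[0]<=275 else S
W=np.hstack([A,B[:A.shape[0],:360 if 0 else 440]]);W=W[:,:800] if W.shape[1]>800 else W
cv2.imwrite("pics/crop1.png",np.hstack([A,B])[:, :880] if 0 else cv2.resize(np.hstack([A,B]),(792,504)));print(A.shape,B.shape)
E
```

```text
(560, 440, 3) (560, 440, 3)
```

View pics/crop1.png

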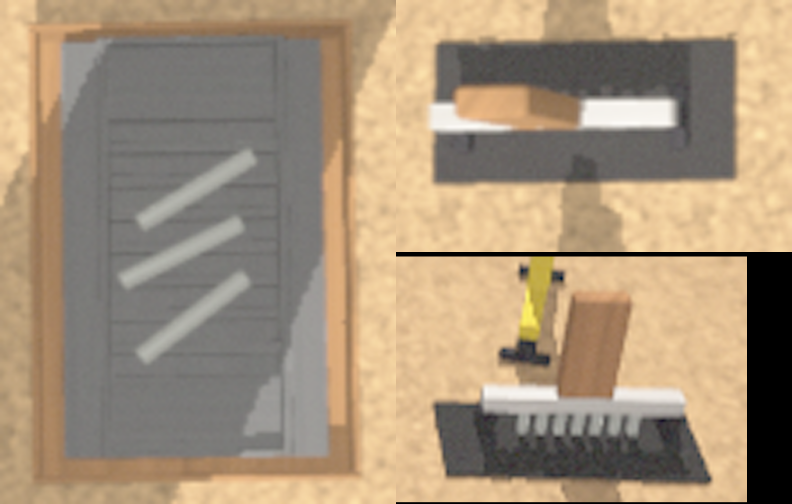

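In the crop, the tray is nearly axis-aligned, with the lips and cheeks showing as thin lines. The rake's head-bar top has corners at crop (430,103), (677,98), (677,127) and (430,130). I'll convert these to positions and check them against the given sizes.

```bash
python3 - <<'E'
import pickle,numpy as np
from h import *
D=pickle.load(open("c0.pkl","rb"));d=D["top"];s=D["scene"]
L=lambda x,y:(235+x/3.6-.375,110+y/3.6-.375)
Rr=lambda x,y:(80+(x-396)/3.6-.375,170+y/3.6-.375)
def show(n,pts,z):
    P=np.array([unproj(d,*p,z)[:2] for p in pts]);c=P.mean(0)
    print(n,"c",c.round(4),"sides",[round(np.linalg.norm(P[i]-P[i-1]),4) for i in range(len(P))],"angs",[round(np.degrees(np.arctan2(*(P[i]-P[i-1])[::-1])),1) for i in range(len(P))]);return c
show("rim",[L(33,25),L(350,22),L(357,474),L(35,480)],.032)
show("plate.040",[L(62,38),L(322,38),L(328,457),L(65,458)],.040)
show("cheek/lip .046",[L(105,43),L(283,40),L(283,450),L(108,453)],.046)
show("head",[Rr(430,103),Rr(677,98),Rr(677,127),Rr(430,130)],.038)
show("mat",[Rr(436,42),Rr(735,41),Rr(735,180),Rr(436,182)],.004)
show("handletop",[Rr(456,88),Rr(525,87),Rr(526,121),Rr(457,121)],.114)
for i,(a,b) in enumerate([((143,353),(244,280)),((125,280),(238,225)),((142,222),(250,157))]):
    show("pin%d"%i,[L(*a),L(*b)],.047)
# groove dark lines
print([unproj(d,*L(190,y),.040)[0].round(4) for y in(119,153,186,219,252,285,320,352,376)])
h=lambda x,y:(350+(x-396)/3.51-.37,190+(y-256.5)/3.51-.37)
for p in [(571,296),(632,294)]: print("scene handle top",unproj(s,*h(*p),.114))
for p in [(482,402),(684,408)]: print("scene head front top?",unproj(s,*h(*p),.038))
E
```

```text
rim c [ 0.5987 -0.0189] sides [np.float64(0.2468), np.float64(0.1724), np.float64(0.2449), np.float64(0.1717)] angs [np.float64(1.8), np.float64(-88.4), np.float64(-178.4), np.float64(92.3)]
plate.040 c [ 0.5987 -0.0191] sides [np.float64(0.2256), np.float64(0.1399), np.float64(0.2248), np.float64(0.1389)] angs [np.float64(1.9), np.float64(-88.9), np.float64(-178.4), np.float64(91.4)]
cheek/lip .046 c [ 0.5985 -0.0193] sides [np.float64(0.2185), np.float64(0.095), np.float64(0.2184), np.float64(0.0918)] angs [np.float64(1.8), np.float64(-87.9), np.float64(-179.1), np.float64(92.2)]
head c [0.5471 0.2977] sides [np.float64(0.0145), np.float64(0.1324), np.float64(0.0155), np.float64(0.1323)] angs [np.float64(2.9), np.float64(-87.7), np.float64(-177.7), np.float64(91.9)]
mat c [0.5519 0.293 ] sides [np.float64(0.0784), np.float64(0.1676), np.float64(0.0777), np.float64(0.1666)] angs [np.float64(2.9), np.float64(-88.7), np.float64(-177.9), np.float64(91.6)]
handletop c [0.5459 0.2989] sides [np.float64(0.016), np.float64(0.0335), np.float64(0.0165), np.float64(0.0335)] angs [np.float64(4.6), np.float64(-88.0), np.float64(-175.7), np.float64(91.2)]
pin0 c [ 0.5603 -0.0194] sides [np.float64(0.0658), np.float64(0.0658)] angs [np.float64(127.1), np.float64(-52.9)]
pin1 c [ 0.5941 -0.0124] sides [np.float64(0.0665), np.float64(0.0665)] angs [np.float64(117.3), np.float64(-62.7)]
pin2 c [ 0.6278 -0.0194] sides [np.float64(0.0669), np.float64(0.0669)] angs [np.float64(122.4), np.float64(-57.6)]
[np.float64(0.6671), np.float64(0.6487), np.float64(0.6309), np.float64(0.6131), np.float64(0.5954), np.float64(0.5777), np.float64(0.559), np.float64(0.542), np.float64(0.5292)]
scene handle top [0.54741301 0.28043291 0.114     ]
scene handle top [0.54221035 0.31873041 0.114     ]
scene head front top? [0.56012192 0.23315592 0.038     ]
scene head front top? [0.55665534 0.36195893 0.038     ]
```

{"method": "carry_out", "body": {"steps": [[[1.5,4.4,0],3.5,0],[[1.5,4.4,0],3.5,0],[[1.5,4.4,0],3.5,0],[[1.5,4.4,0],3.5,0],[[1.5,4.4,0],3.5,0],[[1.5,4.4,0],3.5,0],[[1.5,4.4,0],3.5,0],[[1.5,4.4,0],3.5,0],[[1.5,4.4,0],3.5,0],[[1.5,4.4,0],3.5,0]]}}

```text
time: 1.1
position: [0.3935, -0.1241, 0.2403]
tool_rot: [0.963, -0.27, -0.0, -0.001]
ft_force: [1.2, -0.3, -0.4]
grip_width: 0.0871
```

{"method": "carry_out", "body": {"steps": [[[1.6,4.3,0],3.4,0],[[1.6,4.3,0],3.4,0],[[1.6,4.3,0],3.4,0],[[1.6,4.3,0],3.4,0],[[1.6,4.3,0],3.4,0],[[1.6,4.3,0],3.4,0],[[1.6,4.3,0],3.4,0],[[1.6,4.3,0],3.4,0],[[1.6,4.3,0],3.4,0],[[0.6,2.0,0],1,0]]}}

```text
time: 2.1
position: [0.5449, 0.305, 0.2382]
tool_rot: [1.0, 0.017, -0.001, 0.0]
ft_force: [0.7, -0.4, 0.1]
grip_width: 0.0873
```

```bash
python3 - <<'E'
from rig import robot,cams
import cv2,pickle
from h import *
d=cams.camera("wrist");pickle.dump(d,open("w1.pkl","wb"));o=robot.get_obs()
print(o["position"],R.from_quat(o["tool_rot"]).as_matrix()[:,0],o["ft_force"],d["eye"])
print(proj(d,[[.5467,.298,.114],[.5467,.298,.038]]))
cv2.imwrite("pics/w1.png",d["pixels"][...,::-1])
E
```

```text
[0.54533001 0.30708045 0.23801555] [ 0.99940037  0.03458803 -0.00160171] [ 2.7546271   1.65984145 -0.25327031] [0.54239455 0.37294919 0.37757495]
[[282.04688422 217.28023625]
 [281.6248119  198.37473467]]
```

View pics/w1.png

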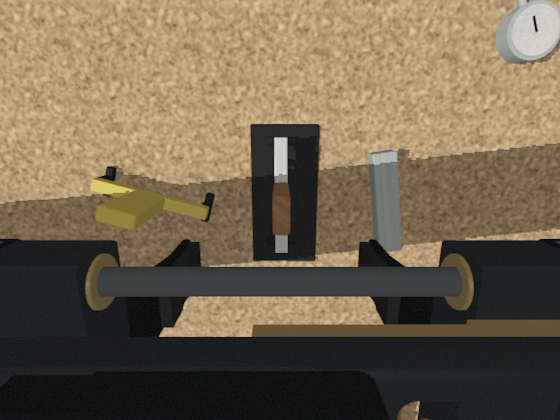

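The wrist view shows the handle at about (281,208), where I predicted it, and clear of the yellow decoy and the parallel bar. I'll descend now.

{"method": "carry_out", "body": {"steps": [[[0.1,-0.8,-3],0,0],[[0,0,-4],0,0],[[0,0,-4],0,0],[[0,0,-2.5],0,0],[[0,0,-1],0,0],[[0,0,0],0,0]]}}

```text
time: 2.75
position: [0.5453, 0.3, 0.088]
tool_rot: [1.0, 0.019, -0.0, -0.001]
ft_force: [-0.7, -0.6, 0.8]
grip_width: 0.0868
```

{"method": "carry_out", "body": {"steps": [[[0.1,-0.1,0],0,0.3],[[0,0,0],0,0.6],[[0,0,0],0,1],[[0,0,0],0,1],[[0,0,0],0,1],[[0,0,0],0,1],[[0,0,0],0,1]], "squeeze": 35}}

```text
time: 3.45
position: [0.5503, 0.2998, 0.0946]
tool_rot: [1.0, 0.019, 0.005, -0.003]
ft_force: [0.7, 0.3, 1.1]
grip_width: 0.0391
```

{"method": "carry_out", "body": {"steps": [[[0,0,0],0,1],[[0,0,0],0,1],[[0,0,0],0,1]]}}

```text
time: 3.75
position: [0.5499, 0.2998, 0.0946]
tool_rot: [1.0, 0.019, 0.005, -0.002]
ft_force: [0.3, -0.6, -0.6]
grip_width: 0.0161
```

```bash
python3 - <<'E'
from rig import robot,cams
from h import *
for i in range(3):
    o=robot.get_obs();cams.camera("wrist")
    print(o["time"],o["position"].round(4) if hasattr(o["position"],"round") else o["position"],R.from_quat(o["tool_rot"]).as_matrix()[:,[0,2]].T.round(4).tolist(),o["ft_force"],o["grip_width"])
E
```

```text
3.75 [0.5499 0.2998 0.0946] [[0.9992, 0.0379, 0.0099], [0.0098, 0.0051, -0.9999]] [ 0.34774275 -0.58449006 -0.55270609] 0.01607376630567399
3.8 [0.5499 0.2998 0.0946] [[0.9992, 0.038, 0.01], [0.0098, 0.0051, -0.9999]] [-1.10043042  0.07245018  0.9555163 ] 0.015836444041446775
3.85 [0.5499 0.2998 0.0946] [[0.9992, 0.0379, 0.01], [0.0098, 0.0051, -0.9999]] [-0.01339527 -0.04945196  0.23399392] 0.015578574191207142
```

{"method": "carry_out", "body": {"steps": [[[0,0,0],0,1],[[0,0,1],0,1],[[0,0,2],0,1],[[0,0,3],0,1],[[0,0,3],0,1],[[-0.2,-1.5,1],0,1],[[-0.4,-3,0],0,1],[[-0.5,-4,0],0,1],[[-0.5,-4,0],0,1],[[-0.5,-4,0],0,1]], "squeeze": 50}}

```text
time: 4.9
position: [0.5252, 0.1304, 0.197]
tool_rot: [1.0, 0.024, 0.005, -0.001]
ft_force: [0.2, -0.7, -1.9]
grip_width: 0.0156
```

{"method": "carry_out", "body": {"steps": [[[-0.4,-3.5,0],-0.3,1],[[-0.4,-3.5,0],-0.3,1],[[-0.4,-3.5,0],-0.3,1],[[-0.3,-2.5,-1],0,1],[[-0.1,-1.0,-1],0,1],[[0,0,0],0,1],[[0,0,0],0,1]]}}

```text
time: 5.6
position: [0.5008, -0.0237, 0.1739]
tool_rot: [1.0, 0.011, 0.001, -0.0]
ft_force: [0.0, 1.2, -1.4]
grip_width: 0.0158
```

```bash
python3 - <<'E'
from rig import robot,cams
import cv2,pickle
from h import *
D={n:cams.camera(n) for n in("top","scene","wrist")};pickle.dump(D,open("c2.pkl","wb"));o=robot.get_obs()
print(o["position"],R.from_quat(o["tool_rot"]).as_matrix()[:,[0,2]].T.round(4).tolist(),o["ft_force"])
f=lambda k:D[k]["pixels"][...,::-1]
W=np.vstack([np.hstack([cv2.resize(f("scene")[140:320,190:370],(400,400),interpolation=2),cv2.resize(f("top")[105:255,215:365],(400,400),interpolation=2)]),])
w=cv2.resize(f("wrist")[0:180],(560,180)); w=cv2.copyMakeBorder(w,0,0,0,240,0)
W=np.vstack([W,w]);W=(255*(W/255.)**.6).astype(np.uint8)
cv2.imwrite("pics/c2.png",W)
E
```

```text
[ 0.50137383 -0.02294776  0.17439239] [[0.9997, 0.0239, 0.0026], [0.0026, 0.0004, -1.0]] [ 0.0329835   0.01730877 -1.21623513]
```

View pics/c2.png

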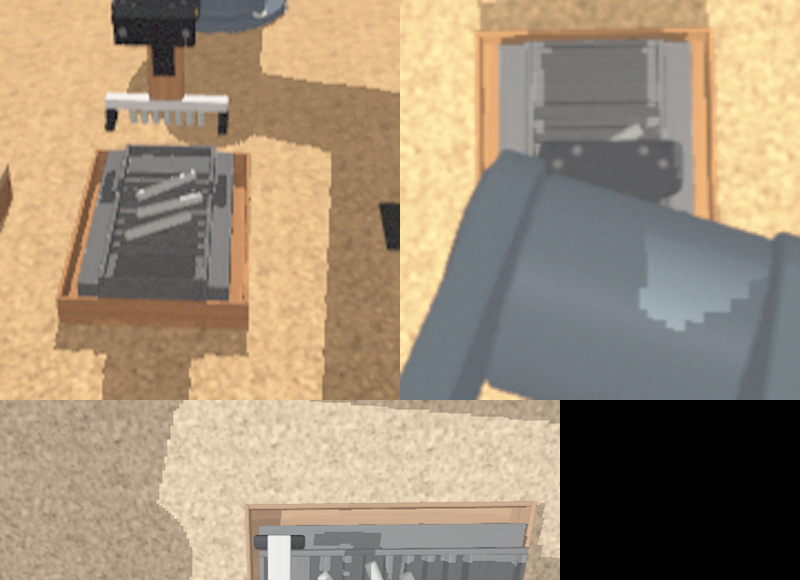

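The scene view shows the rake hanging straight above the near end with its tines down. The wrist view shows its +y skid at cols 255–305, rows 135–149, and the tray's +y rim corners at (247,105) and (537,102). I'll work out the relative offset from these.

```bash
python3 - <<'E'
import pickle
from h import *
D=pickle.load(open("c2.pkl","rb"));w=D["wrist"];s=D["scene"]
z=.0838
print("rim+y near",unproj(w,247,105,.032),"far",unproj(w,537,102,.032))
c,sn=np.cos(.029),np.sin(.029)
for x in(-.125,.125): print("exp",.5987+c*x-sn*.088,-.019+sn*x+c*.088)
print("head end",unproj(w,279.5,135,z+.034))
print("skid",unproj(w,255,142,z+.015),unproj(w,305,142,z+.015))
S=lambda x,y:(190+x/2.222-.3,140+y/2.222-.3)
for zz in(z,): print("scene skids bottom",[unproj(s,*S(*p),zz) for p in((105,131),(117,131),(217,133),(229,133))])
print("head top front",[unproj(s,*S(*p),z+.034) for p in((105,99),(229,100))])
# tray in scene
print("rim far",[unproj(s,*S(*p),.032) for p in((59,300),(248,302))], "exp", [( .5987+c*.125-sn*y, -.019+sn*.125+c*y) for y in(-.088,.088)])
# measure wrist head left/right edges by colour
im=w["pixels"].astype(int)
for r in(150,160,170): 
    m=np.where(im[r].min(1)>170)[0]; m=m[(m>240)&(m<320)]; print(r,m.min(),m.max(),unproj(w,(m.min()+m.max())/2,r,z+.034))
E
```

```text
rim+y near [0.47144452 0.0630846  0.032     ] far [0.7169282  0.07123721 0.032     ]
exp 0.47120091650664014 0.06533850667609228
exp 0.7210957988739441 0.07258749051048966
head end [0.49928805 0.04075946 0.1178    ]
skid [0.48315649 0.03546363 0.0988    ] [0.51642901 0.0362363  0.0988    ]
scene skids bottom [array([ 0.51769966, -0.08840658,  0.0838    ]), array([ 0.51674522, -0.07560778,  0.0838    ]), array([0.5127795 , 0.03105014, 0.0838    ]), array([0.51183202, 0.04374108, 0.0838    ])]
head top front [array([ 0.50824124, -0.08787168,  0.1178    ]), array([0.5007792 , 0.04270453, 0.1178    ])]
rim far [array([ 0.72613704, -0.09862182,  0.032     ]), array([0.71499566, 0.073398  , 0.032     ])] exp [(np.float64(0.7261990834933598), np.float64(-0.10333850667609229)), (np.float64(0.7210957988739441), np.float64(0.07258749051048966))]
150 268 289 [0.49888818 0.03184257 0.1178    ]
160 268 289 [0.49902649 0.0257886  0.1178    ]
170 268 289 [0.49916703 0.01963698 0.1178    ]
```

{"method": "carry_out", "body": {"steps": [[[0.5,0.1,0],0.2,1],[[0.4,0.1,-0.5],0.2,1],[[0,0,-0.8],0,1],[[0,0,-0.8],0,1],[[0,0,-0.4],0,1],[[0,0,0],0,1]]}}

```text
time: 6.35
position: [0.5121, -0.0175, 0.1476]
tool_rot: [1.0, 0.019, 0.002, -0.0]
ft_force: [-0.8, -0.1, -3.0]
grip_width: 0.0158
```

```bash
cat > rd.py <<'E'
from rig import robot,cams
from h import *
import sys
F=[]
for i in range(int(sys.argv[1])):
    cams.camera("wrist");o=robot.get_obs();F.append(o["ft_force"])
F=np.array(F);print(round(o["time"],2),np.round(o["position"],4),"yaw",round(np.degrees(np.arctan2(*R.from_quat(o["tool_rot"]).as_matrix()[1::-1,0])),2),"Fmean",F.mean(0).round(2),"sd",F.std(0).round(2),"M",np.round(o["moment"],2))
E
python3 rd.py 8
```

```text
6.75 [ 0.5129 -0.0178  0.1489] yaw 2.12 Fmean [-0.03  0.11 -2.06] sd [0.67 0.5  0.35] M [ 0.02 -0.1  -0.  ]
```

{"method": "carry_out", "body": {"steps": [[[-0.2,-0.3,-0.3],-0.3,1],[[0,0,-0.3],0,1],[[0,0,-0.2],0,1],[[0,0,0],0,1],[[0,0,0],0,1]]}}

```text
time: 7.25
position: [0.5108, -0.0213, 0.1405]
tool_rot: [1.0, 0.015, 0.004, 0.0]
ft_force: [-0.3, 0.4, -2.5]
grip_width: 0.0156
```

```bash
python3 rd.py 3
```

```text
7.4 [ 0.5109 -0.0213  0.1407] yaw 1.78 Fmean [ 0.69 -0.05 -1.87] sd [0.26 0.44 0.3 ] M [-0.   -0.13  0.02]
```

{"method": "carry_out", "body": {"steps": [[[0,0,-0.06],0,1],[[0,0,-0.06],0,1],[[0,0,-0.06],0,1],[[0,0,-0.06],0,1],[[0,0,-0.06],0,1],[[0,0,-0.06],0,1]]}}

```text
time: 8.0
position: [0.5111, -0.0212, 0.137]
tool_rot: [1.0, 0.016, 0.004, 0.0]
ft_force: [-0.5, -0.1, -1.6]
grip_width: 0.0156
```

```bash
python3 rd.py 2
```

```text
8.1 [ 0.5111 -0.0212  0.137 ] yaw 1.79 Fmean [-0.1  -0.49 -1.91] sd [0.06 0.43 0.73] M [-0.04 -0.07  0.03]
```

{"method": "carry_out", "body": {"steps": [[[0,0,-0.06],0,1],[[0,0,-0.06],0,1],[[0,0,-0.06],0,1]]}}

```text
time: 8.4
position: [0.5112, -0.0213, 0.1352]
tool_rot: [1.0, 0.016, 0.004, 0.0]
ft_force: [0.7, -0.2, -2.1]
grip_width: 0.0159
```

{"method": "carry_out", "body": {"steps": [[[0,0,-0.06],0,1],[[0,0,-0.06],0,1],[[0,0,-0.06],0,1]]}}

```text
time: 8.7
position: [0.5111, -0.0213, 0.1332]
tool_rot: [1.0, 0.016, 0.004, 0.0]
ft_force: [0.0, -0.1, -2.1]
grip_width: 0.0158
```

{"method": "carry_out", "body": {"steps": [[[0,0,-0.06],0,1],[[0,0,-0.06],0,1],[[0,0,-0.06],0,1]]}}

```text
time: 9.0
position: [0.5112, -0.0213, 0.1312]
tool_rot: [1.0, 0.016, 0.004, 0.0]
ft_force: [0.8, -0.4, -1.2]
grip_width: 0.0155
```

{"method": "carry_out", "body": {"steps": [[[0,0,-0.05],0,1],[[0,0,-0.05],0,1]]}}

```text
time: 9.2
position: [0.5112, -0.0213, 0.1305]
tool_rot: [1.0, 0.016, 0.004, 0.0]
ft_force: [-1.1, -0.0, 0.9]
grip_width: 0.0157
```

```bash
python3 rd.py 6
```

```text
9.5 [ 0.5112 -0.0213  0.1305] yaw 1.8 Fmean [-0.49 -0.42  0.66] sd [0.49 0.45 0.27] M [0.07 0.09 0.01]
```

{"method": "carry_out", "body": {"steps": [[[0.1,0,-0.02],0,1],[[0.2,0.006,-0.01],0,1],[[0.2,0.006,0],0,1],[[0.2,0.006,0],0,1],[[0.2,0.006,0],0,1]]}}

```text
time: 10.0
position: [0.5178, -0.0205, 0.1299]
tool_rot: [1.0, 0.016, 0.001, -0.0]
ft_force: [-2.2, 0.1, 2.3]
grip_width: 0.0155
```

```bash
python3 rd.py 2
```

```text
10.1 [ 0.5183 -0.0205  0.1299] yaw 1.87 Fmean [-2.05 -0.07  1.97] sd [0.43 0.49 1.05] M [0.29 0.34 0.14]
```

{"method": "carry_out", "body": {"steps": [[[0.2,0,0],0,1],[[0.2,0,0],0,1],[[0.2,0,0],0,1],[[0.2,0,0],0,1],[[0.2,0,0],0,1],[[0.2,0,0],0,1],[[0.2,0,0],0,1]]}}

```text
time: 10.8
position: [0.5328, -0.0202, 0.1298]
tool_rot: [1.0, 0.016, 0.001, -0.0]
ft_force: [-2.6, -0.2, 2.6]
grip_width: 0.0158
```

{"method": "carry_out", "body": {"steps": [[[0.2,0.004,0.005],0,1],[[0.2,0.004,0],0,1],[[0.2,0.004,0],0,1],[[0.2,0.004,0.005],0,1],[[0.2,0.004,0],0,1],[[0.2,0.004,0],0,1],[[0.2,0.004,0],0,1]]}}

```text
time: 11.5
position: [0.5482, -0.0198, 0.1299]
tool_rot: [1.0, 0.016, 0.001, -0.0]
ft_force: [-2.2, 0.8, 2.7]
grip_width: 0.016
```

```bash
python3 rd.py 2
```

```text
11.6 [ 0.5486 -0.0199  0.1299] yaw 1.85 Fmean [-2.07 -0.31  1.95] sd [0.3  0.14 0.64] M [0.21 0.23 0.12]
```

{"method": "carry_out", "body": {"steps": [[[0.2,0.004,0],0,1],[[0.2,0.004,0],0,1],[[0.2,0.004,0],0,1],[[0.2,0.004,0],0,1],[[0.2,0.004,0],0,1],[[0.2,0.004,0],0,1],[[0.2,0.004,0],0,1],[[0.2,0.004,0],0,1]]}}

```text
time: 12.4
position: [0.5654, -0.0195, 0.1299]
tool_rot: [1.0, 0.016, 0.001, -0.0]
ft_force: [-1.9, 0.2, 2.1]
grip_width: 0.0159
```

```bash
python3 - <<'E'
from rig import robot,cams
import cv2,pickle
from h import *
D={n:cams.camera(n) for n in("scene","wrist")};o=robot.get_obs();print(o["position"],o["ft_force"])
a=cv2.resize(D["scene"]["pixels"][170:300,205:335,::-1],(500,500),interpolation=2)
b=D["wrist"]["pixels"][60:240,170:470,::-1];b=cv2.resize(b,(300,180))
b=cv2.copyMakeBorder(b,0,320,0,0,0);W=np.hstack([a,b]);cv2.imwrite("pics/c3.png",(255*(W/255.)**.55).astype(np.uint8))
E
```

```text
[ 0.56586006 -0.01955278  0.12992707] [-1.27515241  0.08077587  1.74883224]
```

View pics/c3.png

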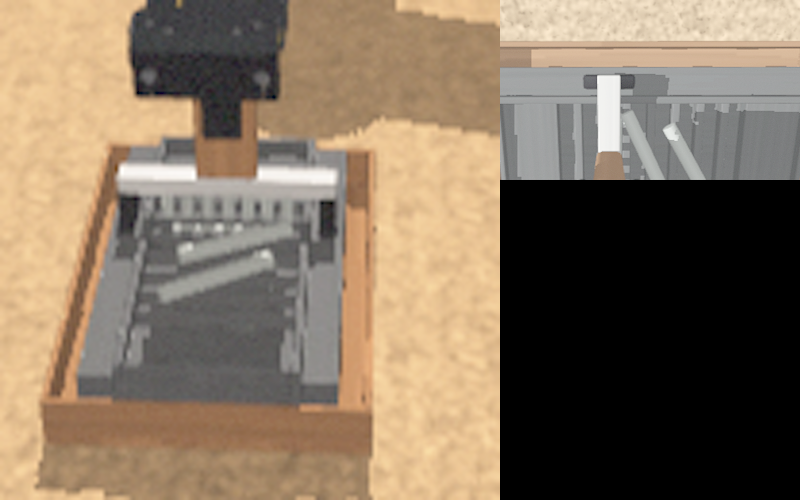

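The skids straddle the cheeks. Pin0 lies aligned just ahead of the tines at (210,228), and pin1 and pin2 are still askew. Carrying on.

{"method": "carry_out", "body": {"steps": [[[0.2,0.004,0],0,1],[[0.2,0.004,0],0,1],[[0.2,0.004,0],0,1],[[0.2,0.004,0],0,1],[[0.2,0.004,0],0,1],[[0.2,0.004,0],0,1],[[0.2,0.004,0],0,1],[[0.2,0.004,0],0,1]]}}

```text
time: 13.3
position: [0.5826, -0.0192, 0.1299]
tool_rot: [1.0, 0.016, 0.001, -0.001]
ft_force: [-1.9, 0.5, 2.4]
grip_width: 0.0157
```

{"method": "carry_out", "body": {"steps": [[[0.2,0.004,0],0,1],[[0.2,0.004,0],0,1],[[0.2,0.004,0],0,1],[[0.2,0.004,0],0,1],[[0.2,0.004,0],0,1],[[0.2,0.004,0],0,1],[[0.2,0.004,0],0,1],[[0.2,0.004,0],0,1]]}}

```text
time: 14.1
position: [0.6001, -0.0188, 0.1299]
tool_rot: [1.0, 0.016, 0.001, -0.001]
ft_force: [-1.9, 0.2, 2.7]
grip_width: 0.0155
```

```bash
python3 rd.py 2
```

```text
14.2 [ 0.6005 -0.0188  0.1299] yaw 1.85 Fmean [-1.78  0.11  2.32] sd [0.28 0.01 0.11] M [0.26 0.27 0.03]
```

{"method": "carry_out", "body": {"steps": [[[0.2,0.006,0],0,1],[[0.2,0.006,0],0,1],[[0.2,0.006,0],0,1],[[0.2,0.006,0],0,1],[[0.2,0.006,0],0,1],[[0.2,0.006,0],0,1],[[0.2,0.006,0],0,1],[[0.2,0.006,0],0,1]]}}

```text
time: 15.0
position: [0.6173, -0.0183, 0.1298]
tool_rot: [1.0, 0.016, 0.001, -0.001]
ft_force: [-2.0, 0.3, 2.2]
grip_width: 0.0159
```

{"method": "carry_out", "body": {"steps": [[[0.2,0.006,0],0,1],[[0.2,0.006,0],0,1],[[0.2,0.006,0],0,1],[[0.2,0.006,0],0,1],[[0.2,0.006,0],0,1],[[0.2,0.006,0],0,1],[[0.2,0.006,0],0,1],[[0.2,0.006,0],0,1]]}}

```text
time: 15.8
position: [0.6348, -0.0177, 0.1299]
tool_rot: [1.0, 0.016, 0.001, -0.001]
ft_force: [-2.9, -0.4, 2.8]
grip_width: 0.0156
```

{"method": "carry_out", "body": {"steps": [[[0.2,0.006,0],0,1],[[0.2,0.006,0],0,1],[[0.2,0.006,0],0,1],[[0.2,0.006,0],0,1],[[0.2,0.006,0],0,1],[[0.2,0.006,0],0,1],[[0.2,0.006,0],0,1],[[0.2,0.006,0],0,1]]}}

```text
time: 16.6
position: [0.6523, -0.0172, 0.1299]
tool_rot: [1.0, 0.016, 0.001, -0.001]
ft_force: [-2.0, -0.2, 3.3]
grip_width: 0.016
```

```bash
python3 - <<'E'
from rig import robot,cams
import cv2,pickle
from h import *
D={n:cams.camera(n) for n in("scene","wrist")};o=robot.get_obs();print(o["position"],o["ft_force"])
a=cv2.resize(D["scene"]["pixels"][170:300,205:335,::-1],(500,500),interpolation=2)
b=D["wrist"]["pixels"][60:240,170:470,::-1];b=cv2.resize(b,(300,180))
b=cv2.copyMakeBorder(b,0,320,0,0,0);W=np.hstack([a,b]);cv2.imwrite("pics/c4.png",(255*(W/255.)**.55).astype(np.uint8))
E
```

```text
[ 0.65271546 -0.01722577  0.12995832] [-1.18464089  0.71802769  1.71872591]
```

View pics/c4.png

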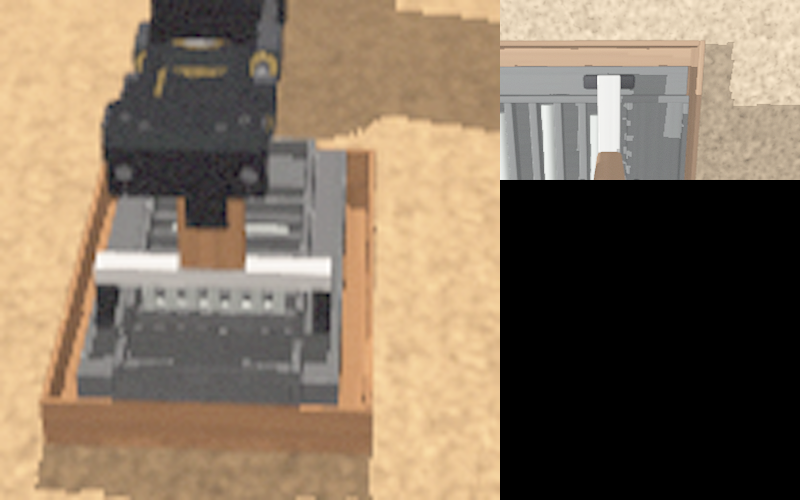

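All three pins appear to be lying in grooves behind the rake, seen in the wrist crop at cols 505, 550 and 595. I'll finish the stroke to the far strip.

{"method": "carry_out", "body": {"steps": [[[0.2,0.006,0],0,1],[[0.2,0.006,0],0,1],[[0.2,0.006,0],0,1],[[0.2,0.006,0],0,1],[[0.2,0.006,0],0,1],[[0.2,0.006,0],0,1],[[0.2,0.006,0],0,1],[[0.2,0.006,0],0,1],[[0.2,0.006,0],0,1]]}}

```text
time: 17.6
position: [0.6717, -0.0166, 0.1299]
tool_rot: [1.0, 0.016, 0.001, -0.001]
ft_force: [-1.7, 0.1, 2.6]
grip_width: 0.0157
```

{"method": "carry_out", "body": {"steps": [[[0.2,0.006,0],0,1],[[0.2,0.006,0],0,1],[[0.2,0.006,0],0,1],[[0.2,0.006,0],0,1],[[0.2,0.006,0],0,1],[[0.2,0.006,0],0,1],[[0.2,0.006,0],0,1],[[0.1,0.006,0],0,1],[[0,0,0],0,1]]}}

```text
time: 18.5
position: [0.6885, -0.0161, 0.1299]
tool_rot: [1.0, 0.016, 0.001, -0.001]
ft_force: [-1.9, 0.2, 2.3]
grip_width: 0.0156
```

```bash
python3 rd.py 2
```

```text
18.6 [ 0.6884 -0.0161  0.1299] yaw 1.85 Fmean [-1.97 -0.4   2.6 ] sd [0.27 0.63 0.22] M [0.22 0.37 0.09]
```

{"method": "carry_out", "body": {"steps": [[[0.2,0.006,0],0,1],[[0,0,0.06],0,1],[[0,0,0.06],0,1],[[0,0,0.1],0,1],[[0,0,0.3],0,1],[[0,0,1],0,1],[[0,0,2],0,1],[[0,0,3],0,1],[[0,0,2],0,1],[[-0.5,2,0],0,1]]}}

```text
time: 19.6
position: [0.6878, 0.0014, 0.2176]
tool_rot: [1.0, 0.014, 0.004, 0.001]
ft_force: [0.9, -0.6, -1.4]
grip_width: 0.0156
```

{"method": "carry_out", "body": {"steps": [[[-1.5,4,0],0,1],[[-1.8,4.3,0],0,1],[[-1.8,4.3,0],0,1],[[-1.8,4.3,0],0,1],[[-1.5,4,0],0,1],[[-1.3,3,0],0,1],[[-1,2,0],0,1],[[0,0,0],0,1]]}}

```text
time: 20.4
position: [0.5681, 0.2782, 0.2158]
tool_rot: [1.0, 0.014, 0.003, -0.002]
ft_force: [0.1, -0.9, -1.7]
grip_width: 0.0156
```

```bash
python3 - <<'E'
from rig import robot,cams
import cv2,pickle
from h import *
D={n:cams.camera(n) for n in("scene","top","wrist")};o=robot.get_obs();print(o["time"],o["position"],o["tool_rot"],o["ft_force"])
pickle.dump(D,open("c5.pkl","wb"))
b=cv2.resize(D["top"]["pixels"][105:255,230:350,::-1],(480,600),interpolation=2)
a=cv2.resize(D["scene"]["pixels"][190:300,205:315,::-1],(310,310),interpolation=2)
c=cv2.resize(D["scene"]["pixels"][150:270,330:460,::-1],(310,290),interpolation=2)
W=np.hstack([b,np.vstack([a,c])]);cv2.imwrite("pics/c5.png",(255*(W/255.)**.55).astype(np.uint8))
E
```

```text
20.55 [0.57106344 0.27443961 0.21610896] [ 9.99915639e-01  1.24050947e-02  3.75446240e-03 -8.56131979e-04] [-0.37506701  0.16612094 -1.61235682]
```

View pics/c5.png

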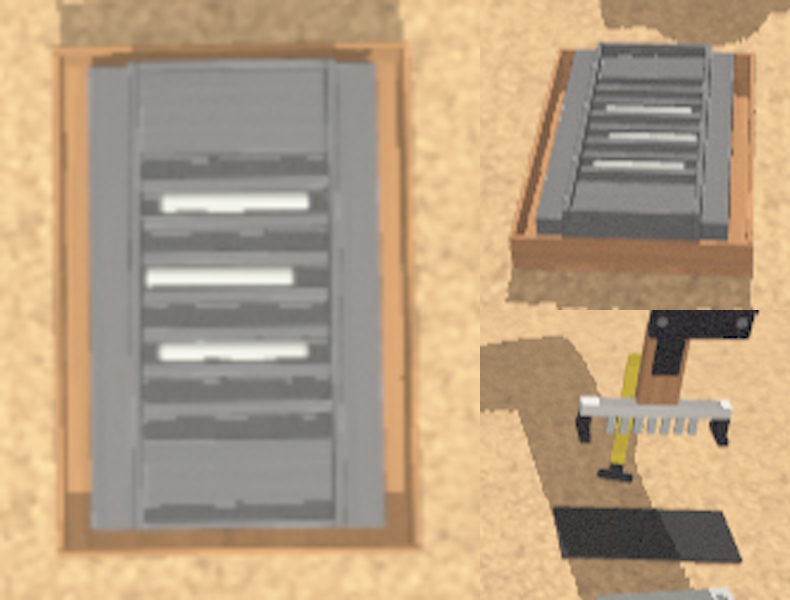

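Each of the three pins lies in its own groove, at top-crop rows 203, 277 and 351. The rake is above the mat, so I'll move it over the centre and lower it.

{"method": "carry_out", "body": {"steps": [[[-1,1,0],0.3,1],[[-0.8,0.8,-1],0.2,1],[[0,0,-2.5],0,1],[[0,0,-3],0,1],[[0,0,-2],0,1],[[0,0,-1],0,1],[[0,0,0],0,1],[[0,0,0],0,1]]}}

```text
time: 21.35
position: [0.5515, 0.2907, 0.1164]
tool_rot: [1.0, 0.013, 0.004, -0.001]
ft_force: [0.6, 0.2, -1.3]
grip_width: 0.0154
```

```bash
python3 rd.py 3
```

```text
21.5 [0.5521 0.2909 0.1174] yaw 1.5 Fmean [ 0.13  0.09 -2.04] sd [0.54 0.28 0.22] M [-0.01 -0.12  0.03]
```

{"method": "carry_out", "body": {"steps": [[[0,0.3,-0.6],0.4,1],[[0,0,-0.6],0,1],[[0,0,-0.3],0,1],[[0,0,-0.1],0,1],[[0,0,0],0,1]]}}

```text
time: 22.0
position: [0.5537, 0.2949, 0.1025]
tool_rot: [1.0, 0.017, 0.008, -0.002]
ft_force: [-0.3, -0.0, -2.0]
grip_width: 0.0157
```

{"method": "carry_out", "body": {"steps": [[[0,0,-0.1],0,1],[[0,0,-0.1],0,1],[[0,0,-0.08],0,1]]}}

```text
time: 22.3
position: [0.5539, 0.2949, 0.0997]
tool_rot: [1.0, 0.017, 0.008, -0.002]
ft_force: [-0.1, -1.1, -1.8]
grip_width: 0.0158
```

{"method": "carry_out", "body": {"steps": [[[0,0,-0.08],0,1],[[0,0,-0.08],0,1],[[0,0,-0.08],0,1]]}}

```text
time: 22.6
position: [0.554, 0.2949, 0.0972]
tool_rot: [1.0, 0.017, 0.008, -0.002]
ft_force: [-0.7, 0.4, -2.1]
grip_width: 0.0152
```

{"method": "carry_out", "body": {"steps": [[[0,0,-0.06],0,1],[[0,0,-0.06],0,1]]}}

```text
time: 22.8
position: [0.554, 0.2949, 0.0959]
tool_rot: [1.0, 0.017, 0.008, -0.002]
ft_force: [-0.7, -0.4, -2.0]
grip_width: 0.0155
```

{"method": "carry_out", "body": {"steps": [[[0,0,-0.05],0,1],[[0,0,-0.05],0,1]]}}

```text
time: 23.0
position: [0.554, 0.2949, 0.0948]
tool_rot: [1.0, 0.017, 0.008, -0.002]
ft_force: [0.5, 0.6, -1.9]
grip_width: 0.0159
```

{"method": "carry_out", "body": {"steps": [[[0,0,-0.05],0,1],[[0,0,-0.05],0,1]]}}

```text
time: 23.2
position: [0.5541, 0.2949, 0.0946]
tool_rot: [1.0, 0.017, 0.008, -0.002]
ft_force: [-0.5, -0.8, 3.2]
grip_width: 0.016
```

```bash
python3 rd.py 3
```

```text
23.35 [0.554  0.2949 0.0946] yaw 1.93 Fmean [-1.37 -0.84  2.73] sd [0.75 0.53 0.22] M [-0.11  0.27  0.04]
```

{"method": "carry_out", "body": {"steps": [[[0,0,-0.02],0,1],[[0,0,0],0,0.75],[[0,0,0],0,0.5],[[0,0,0],0,0.3],[[0,0,0],0,0.3],[[0,0,0],0,0.3]], "squeeze": 10}}

```text
time: 23.95
position: [0.5554, 0.2953, 0.0944]
tool_rot: [1.0, 0.017, 0.01, -0.003]
ft_force: [0.5, -0.4, 0.9]
grip_width: 0.0457
```

{"method": "carry_out", "body": {"steps": [[[0,0,0],0,0.2],[[0,0,0],0,0.2],[[0,0,1],0,0.2],[[0,0,2],0,0.2],[[0,0,3],0,0.2],[[0,0,4],0,0.2],[[0,-1,4],0,0.2],[[-1,-4,1],0,0.2],[[-1,-4,0],0,0.2],[[0,0,0],0,0.2]]}}

```text
time: 24.95
position: [0.5344, 0.2037, 0.2549]
tool_rot: [1.0, 0.019, 0.012, -0.003]
ft_force: [0.1, 1.2, -0.1]
grip_width: 0.0698
```

```bash
python3 - <<'E'
from rig import robot,cams
import cv2
from h import *
D={n:cams.camera(n) for n in("scene","top")};o=robot.get_obs();print(o["time"],o["position"],o["ft_force"])
a=cv2.resize(D["scene"]["pixels"][150:300,110:450,::-1],(790,348),interpolation=2)
b=cv2.resize(D["top"]["pixels"][105:245,80:480,::-1],(790,240),interpolation=2)
cv2.imwrite("pics/c6.png",(255*(np.vstack([a,b])/255.)**.7).astype(np.uint8))
E
```

```text
25.05 [0.53578722 0.20660486 0.25465769] [ 0.00430847 -0.03295052 -0.67221382]
```

View pics/c6.png

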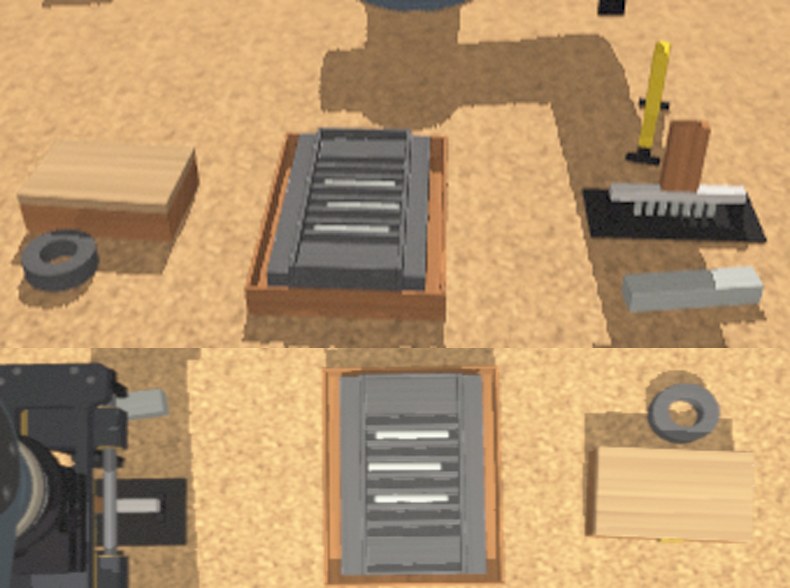

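The rake stands upright on the mat, the pins lie in separate grooves, and the bystanders haven't moved. The gripper is clear, so I'm handing in.

```bash
python3 -c "
from rig import robot
print(robot.hand_in())"
```

```text
the job is handed in; nothing more can be done
None
```

The job is done and handed in at about 25 s of the 72 s limit; no verdict was reported.

- **Raking:** I gripped the rake by its handle and touched down on the near strip at about 6 mm/s, feeling the plate roughly 6 mm below its fully-up level. I then drew the rake to the far strip at about 20 mm/s. My force readings showed 2.5 to 5.3 N of contact, against the 1–10 N allowed. They were spot readings with up to about 1 N of noise.
- **Pins:** The last pictures show each of the three pins lying in a groove of its own.
- **Rake:** I felt it down onto the mat, and contact came at the height expected from the grasp. It stands upright and released, with the gripper well clear.
- **Other things on the bench:** The case, parallel bar and ring gauge look unmoved in the last pictures, judged by eye and not re-measured.
- **Disagreements:** The cameras differed by 2–3 mm on where the tray sits across the grooves, within the skids' 5 mm play. The tool drifted about 7 mm up and 5 mm forward while closing on the handle. It also tilted by up to about 1.5° at times; neither had a visible effect.

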